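# Shut the tilt-out bin and screw down its wing screw

## Task

Push the front of the tilt-out bin until it is fully shut, then do up the wing screw on top of its housing: push its wings round clockwise (seen from above) with a fingertip, stroke after stroke, until the screw is fully home. Only push: do not pinch the wings or take hold of the bin's rim, and leave the pots, pail, fork, stool and bottle where they are.

Things in the scene. Friction and masses are not known exactly. Their poses are not given: they have to be found in the camera images.
- bin_unit: steel housing of the tilt-out bin, fixed to the rack; 130 mm deep (x), 240 mm wide (y), flat top plate at 125 mm height. Origin: centre of its underside; -x is its front (roughly towards the robot), +y its left. Its left side cheek (y 114 to 120 mm, full depth) rises to 170 mm height; the right one ends at 125 mm
- bin (a joint): tilt of the grey plastic bin about its lower front edge (hinge along the housing's y, at x -65 mm, z 8 mm of the housing's frame): 0 is fully shut against its stop, positive is tipped out at the front (rad). Starts 0.3 to 0.5 open. A stiff hinge holds it where it is left; it takes about 1 to 5 N at the rim to push it
- bin_rim (a point): middle of the top edge of the bin's outer front face, 152 mm from the hinge; when the bin is shut this point lies at x -71 mm, y 0, z 160 mm of the housing's frame. The front panel, the face to push, is 220 mm wide and when shut stands 35 mm above the top plate, with the rim 9 mm thick; the bin's inside is not to be handled
- screw_axis (a point): point on the upright brass wing screw's axis at the height of the wings' top edges (157 mm above the rack, 32 mm above the top plate); fixed at x 0, y 74 mm of the housing's frame. The raised left cheek's inner face is 40 mm left of this axis; the other sides are free
- wing_a_tip (a point): outer upper end of wing A, 36 mm from the axis. Wing B is the same on the opposite side: together one straight bar 72 mm long, 6 mm thick, 22 mm high (135 to 157 mm above the rack), with a round hub of 20 mm diameter between; below them a boss of 30 mm diameter stands 4 mm, and a collar of 26 mm diameter 7 mm, above the top plate
- wing_screw (a joint): turn of the wing screw still to go (rad): 0 is fully home against a hard stop; clockwise seen from above lowers the value. Starts at 5 to 8 (0.8 to 1.3 turns). At 0 (and whole turns) wing A points along the housing's +x; positive is anticlockwise of that. Light friction (about 1.5 N at a wing), stays where it is left, does not noticeably rise or sink
- pail: blue plastic pail, 200 mm across, 170 mm high; origin: centre of its underside. Leave it alone
- pot: empty terracotta pot, 130 mm across, 115 mm high; origin: centre of its underside. Leave it alone
- fork: gardening hand fork lying flat, wooden handle 26 mm thick, three steel tines, 280 mm long; x points to the tines. Leave it alone
- stool: folded white plastic stool lying flat, 300 by 220 by 40 mm; origin: centre of its underside. Leave it alone
- bottle: white plastic bottle, 60 mm across, 160 mm high; origin: centre of its underside. Leave it alone
- small_pot: small solid terracotta pot, 62 mm across, 50 mm high, standing on the bin unit's top plate about 130 to 160 mm from the wing screw; origin: centre of its underside. Leave it alone

How it is judged:
By the outcome, as a careful person would: the job done as asked, in the order asked, and still so for the second after the job is handed in, with the robot touching nothing.
It also fails if it takes over 64 s, if anything falls off the work surface, if the arm or the gripper's body presses on something with over 40 N, if the wrist force passes 120 N, or if a joint passes its speed limit or range.

## Robot

A 6-joint arm with a two-finger parallel gripper is mounted at the origin on the work surface. World frame = base frame: x ahead of the robot, y to its left, z up, the work surface at z = 0. Lengths are in m, angles in rad, forces in N, time in s.
With the tool pointing down it reaches from about 0.375 to 0.9 m from the base axis. Payload 3.1 kg.
Tool frame: the origin (TCP) lies on the centre line of the jaws, within the pads' length; the fingertips stand ahead of it and the grasp point (between the pads) lies 3 mm ahead of it (robot.tip_reach is the z of the fingertips in the tool frame, in m); z points along the fingers, y is the line along which they close (so a half turn about z gives the same grasp; the last joint's range is limited). The gripper opens to 87 mm and grips with 3 to 60 N. Pads are 19 mm wide; open, the fingers measure 117 mm over their backs; the gripper's body (75 mm by 190 mm) begins 51 mm behind the grasp point.
Start: joints at [-1.488, 0.527, 1.433, -0, 1.181, -0.178], TCP at [0.162, -0.604, 0.245] pointing down, gripper open.
Joint ranges: [-3.08, 3.08], [-0.75, 2.2], [0.22, 2.44], [-1.43, 4.57], [0, 2.65], [-2.85, 2.85]. Speed limits (rad/s): [2.79, 2.79, 3.14, 3.14, 3.14, 3.14].

## Interface

Orientations are given as a unit quaternion [x, y, z, w].
In Python, from rig import sensors, eyes, ticket, robot gives the robot as it stands.
- The arm moves only by the tool drive_tool, never from a script. Its argument "deltas" is a list that holds one entry, the list of rows, each a list of 6 numbers: the shift along the tool's x, y, z in mm, then the turn, a rotation vector about the tool's x, y, z in rad. A call has 1 to 8 rows; each row shifts and turns the commanded pose from where the row before left it, along the tool's axes as they then stand; what a row does not reach is not made up. A row lasts 1/12 s, in which the tool goes at most 41.7 mm and 7.16 degrees, less where a joint would pass 70% of its speed; a pose out of reach is approached as far as the arm can. A call is refused whole if a number of a shift passes 41.7 or a number of a turn 0.125, either way. A call with a gripper value outside its range is refused whole. "gripper" is the opening in per cent of the stroke, from 0 (shut) to 100 (fully open), set as the call begins (left out, the last holds). The fingers move at their own pace and stop on an object; "squeeze" is the grip in N (left out, the last holds). Time passes only in rows, so rows that do not move let the fingers close. It gives the time, the measured TCP pose, the force, the opening and the grip force at its end, in the units of the state.
- sensors.get_obs(): the state, without advancing time (a new reading comes with each control period).
- eyes.camera(name): name is "scene" or "side" or "wrist"; returns a dict with "img" (480x640x3 uint8, red, green, blue), "fov_y" (degrees; the focal length in pixels is half the picture's height over the tangent of half this angle, whatever the lens; pixels are square), "cx", "cy" (the principal point, pixels), "xyz" and "attitude" of the camera in the world; the wrist camera has in their place "hand_eye" (4x4, takes a point from camera to tool coordinates, whose origin is the TCP and whose axes are the flange's). Camera axes: x right, y up, looking along -z (the intrinsics and any distortion apply to the point x, -y, -z); pixel columns grow to the right and rows downward; lengths in m; the calibration is good to about 2 mm. A picture is of the moment at which its call begins: read the wrist's pose just before it. There is no depth.
- ticket.hand_in(): hands the job in; it is judged then, once.
The state is a dict: "time": time; "q": joint angles; "joint_velocities": joint speeds; "joint_torque": joint torques, N m; "position": TCP position; "tool_rot": TCP orientation; "ft_force": force on the tool from outside, world axes, zero at the start; "moment": the same for the moment, N m; "grip_width": finger opening in m; "grip_force": force on a finger pad.
Only numpy, scipy, OpenCV 4.12 (cv2) and the standard library are available. Lean on these libraries where they do the work, as an engineer would, in place of code of your own. Each camera call takes 0.05 s, during which the arm holds its last target. There are 200 camera calls.

## Working session

There is one attempt and no reset: what is moved stays moved. The work goes in short steps, Python scripts to look and compute and a tool call to move; the robot and the scene stay as the last step left them, time stands still between calls to the robot, and variables do not carry over. Pictures are saved under pics/ and viewed, at most 10 in all, crops included, and the job is handed in when it is done.

Besides the shell and the picture viewer there is one more tool, called after "Request:" as name([rows], argument=value, ...), one row to a line, values as JSON. drive_tool: Moves the arm, as the interface text tells. Its arguments: {"type":"object","properties":{"deltas":{"type":"array"},"gripper":{"type":"number"},"squeeze":{"type":"number"}},"required":["deltas"]}

```bash
ls; mkdir -p pics; python3 - <<'E'
from rig import sensors, eyes, ticket, robot
import cv2, numpy as np
o=sensors.get_obs(); print(o); print(robot.tip_reach)
a=[]
for n in("scene","side"):
    c=eyes.camera(n); cv2.imwrite(f"pics/{n}0.png",c["img"][:,:,::-1]); print({k:v for k,v in c.items() if k!="img"})
E
```

```text
pics
{'time': 0.0, 'q': array([-1.48748995e+00,  5.28461619e-01,  1.43388414e+00,  2.32334016e-05,
        1.18138921e+00, -1.78485475e-01]), 'joint_velocities': array([ 2.86338538e-04,  2.31337151e-03,  9.13770868e-04, -4.50448900e-05,
        3.02348206e-03, -1.06498701e-05]), 'joint_torque': array([-8.11930786e-04, -4.40044248e+01, -1.76594871e+01,  6.33489084e-02,
        5.80744981e-02, -1.43511170e-04]), 'position': array([ 0.16174357, -0.60301079,  0.24358015]), 'tool_rot': array([ 9.91445362e-01,  1.30517995e-01,  6.16868732e-05, -1.06943566e-03]), 'ft_force': array([-0.37968773, -0.33194328, -0.07520766]), 'moment': array([-0.02788409,  0.0534139 ,  0.0495228 ]), 'grip_force': 0.0, 'grip_width': 0.08730586578570831}
0.022
{'fov_y': 51.11110812462272, 'cx': 314.4011519117375, 'cy': 239.3215618535585, 'xyz': array([ 1.27979545, -0.16793931,  1.29462544]), 'attitude': array([0.22036461, 0.19205857, 0.64295066, 0.70793177])}
{'fov_y': 44.70642795124535, 'cx': 313.86967914780035, 'cy': 244.66511539666044, 'xyz': array([0.41977659, 0.85495449, 1.16698693]), 'attitude': array([-0.02113038,  0.3467989 ,  0.93666536, -0.04406855])}
```

View pics/scene0.png

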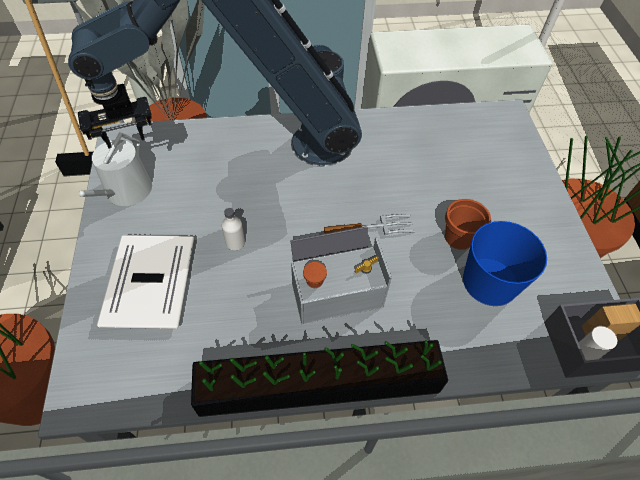

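View pics/side0.png

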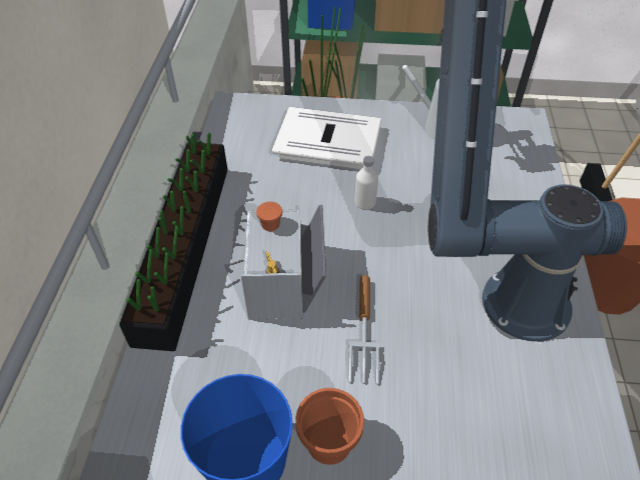

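The scene view has the housing at about (340,275), the brass screw at (367,265), the small pot at (315,273), and the open bin front at (330,243). The side view has the screw at (271,262) and the open panel at (315,250). I'll crop both views enlarged to pick out the corners.

```bash
python3 - <<'E'
import cv2, numpy as np
a=cv2.imread("pics/scene0.png")[215:325,280:420]; b=cv2.imread("pics/side0.png")[190:330,230:350]
a=cv2.resize(a,None,fx=5.6,fy=5.4,interpolation=cv2.INTER_CUBIC) if 0 else cv2.resize(a,None,fx=5,fy=5,interpolation=cv2.INTER_CUBIC)
b=cv2.resize(b,None,fx=4,fy=4,interpolation=cv2.INTER_CUBIC)
for im,s,x0,y0 in((a,5,280,215),(b,4,230,190)):
    for k in range(0,im.shape[1],20*s): cv2.putText(im,str(x0+k//s),(k,10),0,.4,(0,0,255)); cv2.line(im,(k,0),(k,im.shape[0]),(0,255,255),1)
    for k in range(0,im.shape[0],20*s): cv2.putText(im,str(y0+k//s),(0,k+12),0,.4,(0,0,255)); cv2.line(im,(0,k),(im.shape[1],k),(0,255,255),1)
cv2.imwrite("pics/a.png",a);cv2.imwrite("pics/b.png",b)
E
```

```text
(no output)
```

View pics/a.png

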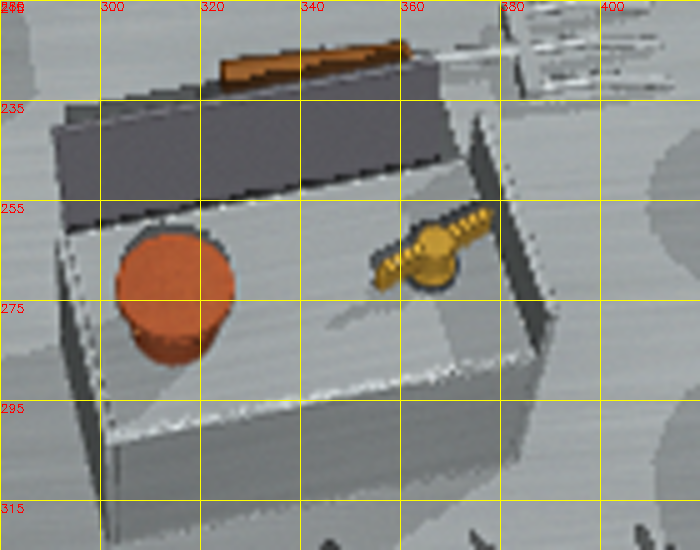

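View pics/b.png

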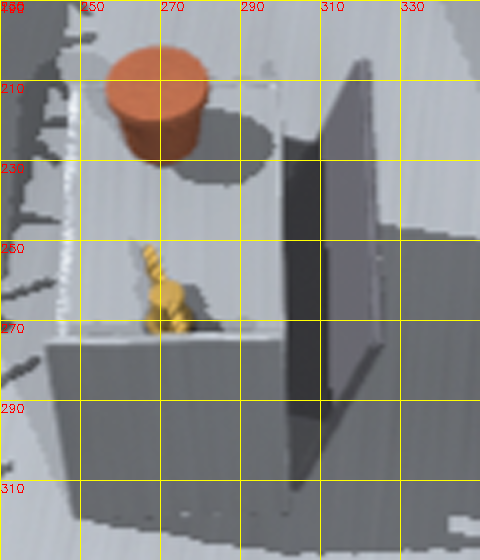

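```bash
cat > h.py <<'E'
import numpy as np, cv2
from scipy.spatial.transform import Rotation as R
from scipy.optimize import least_squares
CAM={"scene":(51.11110812462272,314.4011519117375,239.3215618535585,[1.27979545,-0.16793931,1.29462544],[0.22036461,0.19205857,0.64295066,0.70793177]),
"side":(44.70642795124535,313.86967914780035,244.66511539666044,[0.41977659,0.85495449,1.16698693],[-0.02113038,0.3467989,0.93666536,-0.04406855])}
def ray(n,u,v):
    f,cx,cy,p,q=CAM[n]; f=240/np.tan(np.radians(f/2))
    return np.array(p),R.from_quat(q).apply([(u-cx)/f,-(v-cy)/f,-1])
def plane(n,u,v,z):
    p,d=ray(n,u,v); return p+d*(z-p[2])/d[2]
def proj(n,P):
    f,cx,cy,p,q=CAM[n]; f=240/np.tan(np.radians(f/2))
    c=R.from_quat(q).inv().apply(np.asarray(P)-p); return np.array([cx-f*c[...,0]/c[...,2],cy+f*c[...,1]/c[...,2]]).T
def cross2(a,b):
    p,d=a;q,e=b; s=np.linalg.lstsq(np.c_[d,-e],q-p,rcond=None)[0]; A=p+d*s[0];B=q+e*s[1]; return (A+B)/2,np.linalg.norm(A-B)
E
python3 - <<'E'
from h import *
C=[("scene",301.5,303,65,-120,125),("scene",302,323,65,-120,0),("scene",389,278,65,120,170),("scene",384,307,65,120,0),("scene",292.5,261,-65,-120,125),
("side",242,275.5,65,120,170),("side",300,274,-65,120,170),("side",249,319,65,120,0)]
L=np.array([c[3:] for c in C])/1e3
def res(x):
    W=R.from_euler('z',x[2]).apply(L)+[x[0],x[1],0]
    return np.concatenate([proj(c[0],w)-c[1:3] for c,w in zip(C,W)])
s=least_squares(res,[.65,0,0],loss='soft_l1'); x=s.x; print(x); print(res(x).reshape(-1,2).round(1))
M=R.from_euler('z',x[2])
ax=M.apply([0,.074,.157])+[x[0],x[1],0]; print("axis",ax,"proj",proj("scene",ax),proj("side",ax))
for z in (.157,):
  t=[plane("scene",378,257,z),plane("scene",355.5,271,z)],[plane("side",266.5,252,z),plane("side",276.5,271,z)]
  for T in t: print(T,"mid",(T[0]+T[1])/2,"len",np.linalg.norm(T[0]-T[1]),"ang rel",np.arctan2(*(T[0]-T[1])[[1,0]])-x[2])
# hinge/rim
def rim(a,y,h=.152): 
    a0=np.arctan2(.006,.152)
    return M.apply([-.065-.152*np.sin(a+a0),y,.008+.152*np.cos(a+a0)])+[x[0],x[1],0]
for a in(.3,.35,.4,.45,.5): print(a,proj("scene",rim(a,-.11)),proj("scene",rim(a,.11)),proj("side",rim(a,-.11)),proj("side",rim(a,.11)),rim(a,0))
E
```

```text
[ 0.61136315 -0.02057622  0.1245146 ]
[[-0.9 -0.1]
 [-0.9  0.2]
 [ 2.5 -1.1]
 [-0.8 -0.6]
 [-1.8  0.1]
 [-1.6  0.6]
 [ 0.7  0.5]
 [-1.1  0.8]]
axis [0.60217286 0.05285088 0.157     ] proj [366.80907169 261.74753548] [271.4218559  262.46465053]
[array([0.59023237, 0.0850457 , 0.157     ]), array([0.62756333, 0.01876436, 0.157     ])] mid [0.60889785 0.05190503 0.157     ] len 0.07607112601024679 ang rel 1.9592177032118354
[array([0.61764345, 0.02375769, 0.157     ]), array([0.58756645, 0.07572596, 0.157     ])] mid [0.60260495 0.04974182 0.157     ] len 0.06004437721376775 ang rel -1.170657673826779
0.3 [290.38697628 240.01617794] [367.44803753 226.01859222] [320.50051958 203.98147067] [323.96388904 275.44236459] [ 0.49664653 -0.03493439  0.1513264 ]
0.35 [289.9089152  238.47568195] [366.64703143 224.57059985] [323.40512093 204.68761747] [327.18727861 276.10865979] [ 0.48960142 -0.03581617  0.14861775]
0.4 [289.44901419 237.06227295] [365.85510814 223.24834253] [326.24112951 205.49406157] [330.33252223 276.87184888] [ 0.48269944 -0.03668004  0.14555763]
0.45 [289.00837139 235.77835942] [365.07445513 222.0540042 ] [329.00026232 206.39784624] [333.39029789 277.72902356] [ 0.47595784 -0.03752383  0.14215369]
0.5 [288.58799069 234.62584514] [364.30716587 220.98927904] [331.67459397 207.39569529] [336.35170972 278.6769592 ] [ 0.46939347 -0.03834544  0.13841443]
```

Request:
drive_tool([
  [[0,0,-10,0,0,0],[0,0,-10,0,0,0],[21,-23,0,0,0,0],[21,-23,0,0,0,0],[21,-23,0,0,0,0],[21,-23,0,0,0,0],[21,-23,0,0,0,0],[21,-23,0,0,0,0]],
], gripper=0)

```text
time: 0.77
position: [0.2484, -0.437, 0.2658]
tool_rot: [0.991, 0.13, 0.0, 0.001]
ft_force: [0.8, 0.8, -0.2]
grip_width: 0.0416
grip_force: 0.0
```

Request:
drive_tool([
  [[21,-23,0,0,0,0],[21,-23,0,0,0,0],[21,-23,0,0,0,0],[21,-23,0,0,0,0],[21,-23,0,0,0,0],[21,-23,0,0,0,0],[21,-23,0,0,0,0],[21,-23,0,0,0,0]],
])

```text
time: 1.43
position: [0.3634, -0.2157, 0.2659]
tool_rot: [0.991, 0.13, 0.001, 0.001]
ft_force: [1.6, -0.1, -1.6]
grip_width: 0.0005
grip_force: 0.0
```

Request:
drive_tool([
  [[21,-23,0,0,0,0],[21,-23,0,0,0,0],[21,-23,0,0,0,0],[21,-23,0,0,0,0],[21,-23,0,0,0,0],[21,-23,0,0,0,0],[0,0,0,0,0,0.07],[0,0,0,0,0,0.07]],
])

```text
time: 2.1
position: [0.4496, -0.049, 0.2658]
tool_rot: [0.998, 0.061, 0.001, 0.0]
ft_force: [-0.2, -0.7, 0.7]
grip_width: 0.0007
grip_force: 0.0
```

```bash
python3 - <<'E'
from rig import sensors, eyes
import cv2, numpy as np
o=sensors.get_obs(); c=eyes.camera("wrist"); cv2.imwrite("pics/w1.png",c["img"][:,:,::-1]); print(o["position"],o["tool_rot"],{k:v for k,v in c.items() if k!="img"})
np.savez("w1.npz",p=o["position"],q=o["tool_rot"],H=c["hand_eye"],f=[c["fov_y"],c["cx"],c["cy"]])
E
```

```text
[ 0.44962097 -0.04903059  0.26578878] [9.98121119e-01 6.12595270e-02 1.14821930e-03 4.29572702e-04] {'fov_y': 63.71253525700755, 'cx': 316.9532619390196, 'cy': 240.65327856590832, 'hand_eye': array([[ 4.06624983e-04,  9.67686576e-01,  2.52155755e-01,
         6.84771991e-02],
       [ 9.99999083e-01, -7.19279154e-04,  1.14775160e-03,
        -1.92738276e-03],
       [ 1.29203420e-03,  2.52155057e-01, -9.67685981e-01,
        -1.39346155e-01],
       [ 0.00000000e+00,  0.00000000e+00,  0.00000000e+00,
         1.00000000e+00]])}
```

View pics/w1.png

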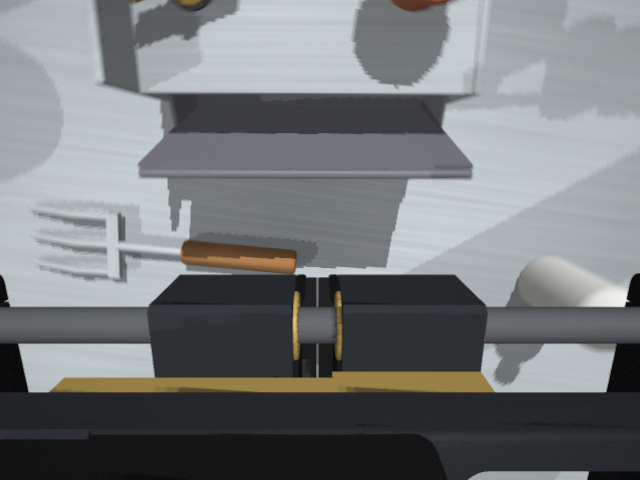

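The wrist view shows the rim from (140,172) to (471,172), level in the picture, so the yaw matches. The screw sits at the top edge near (192,5), and the fork and bottle are clear of the fingers. Next I'll check the rim position and where the fingertip projects.

```bash
cat >> h.py <<'E'
def wset(fn):
    d=np.load(fn); A=R.from_quat(d["q"]); H=d["H"]
    CAM["wrist"]=(*d["f"],A.apply(H[:3,3])+d["p"],(A*R.from_matrix(H[:3,:3])).as_quat()); return d,A
HP=np.array([0.6114,-0.0206,0]);HY=R.from_euler('z',0.1245)
def loc(P): return HY.inv().apply(P-HP)*1e3
E
python3 - <<'E'
from h import *
d,A=wset("w1.npz")
for z in(-.05,-.03,0,.022): print(z,[proj("wrist",A.apply([x,y,z])+d["p"]).round() for x,y in((-.0095,-.015),(.0095,.015))])
for u,v in((140,172),(471,172)): print(loc(plane("wrist",u,v,.150)))
# front plate edge/top plate corners z=.125
for u,v in((165,96),(478,96)): print(loc(plane("wrist",u,v,.125)))
for u,v in((105,85),(95,0)): print(loc(plane("wrist",u,v,.17)))
E
```

```text
-0.05 [array([270., 433.]), array([382., 372.])]
-0.03 [array([277., 388.]), array([372., 335.])]
0 [array([285., 341.]), array([361., 297.])]
0.022 [array([289., 317.]), array([356., 278.])]
[-115.35105137  109.42973718  150.        ]
[-115.66931791 -106.61238882  150.        ]
[-65.99706907  97.71021183 125.        ]
[ -66.32365122 -116.19411403  125.        ]
[-64.84070557 114.64098716 170.        ]
[-21.7407951  114.08415686 170.        ]
```

Request:
drive_tool([
  [[0,0,27,0,0,0],[0,0,27,0,0,0],[0,0,27,0,0,0],[0,0,27,0,0,0],[10,-3,0,0,0,0],[10,-3,0,0,0,0],[10,0,0,0,0,0],[4,0,0,0,0,0]],
])

```text
time: 2.82
position: [0.4842, -0.0407, 0.1585]
tool_rot: [0.998, 0.062, 0.002, 0.001]
ft_force: [-4.0, -0.5, 3.3]
grip_width: 0.0008
grip_force: 2.1
```

Request:
drive_tool([
  [[5,0,0,0,0,0],[5,0,0,0,0,0],[5,0,0,0,0,0],[5,0,0,0,0,0],[5,0,0,0,0,0],[5,0,0,0,0,0],[5,0,0,0,0,0],[5,0,0,0,0,0]],
])

```text
time: 3.48
position: [0.5219, -0.0357, 0.1565]
tool_rot: [0.998, 0.061, 0.0, 0.0]
ft_force: [-3.4, -0.8, 2.1]
grip_width: 0.0007
grip_force: 1.2
```

Request:
drive_tool([
  [[2,0,0,0,0,0],[2,0,0,0,0,0],[2,0,0,0,0,0],[1,0,0,0,0,0],[1,0,0,0,0,0],[0,0,0,0,0,0]],
])

```text
time: 3.98
position: [0.5294, -0.0348, 0.1566]
tool_rot: [0.998, 0.061, 0.0, 0.0]
ft_force: [-1.1, 0.3, 1.4]
grip_width: 0.0005
grip_force: 0.6
```

Request:
drive_tool([
  [[1,0,0,0,0,0],[1,0,0,0,0,0],[0,0,0,0,0,0]],
])

```text
time: 4.23
position: [0.5313, -0.0345, 0.1566]
tool_rot: [0.998, 0.061, 0.0, 0.0]
ft_force: [-1.4, -1.2, 1.5]
grip_width: 0.0003
grip_force: 0.8
```

Request:
drive_tool([
  [[1,0,0,0,0,0],[1,0,0,0,0,0],[0,0,0,0,0,0]],
])

```text
time: 4.48
position: [0.5314, -0.0344, 0.1565]
tool_rot: [0.998, 0.061, -0.002, 0.0]
ft_force: [-5.0, -2.7, 5.0]
grip_width: 0.0004
grip_force: 3.0
```

Request:
drive_tool([
  [[1,0,0,0,0,0],[0,0,0,0,0,0]],
])

```text
time: 4.65
position: [0.5314, -0.0344, 0.1565]
tool_rot: [0.998, 0.061, -0.003, 0.0]
ft_force: [-7.0, -2.7, 6.4]
grip_width: 0.0005
grip_force: 4.0
```

Request:
drive_tool([
  [[2,0,0,0,0,0],[2,0,0,0,0,0],[0,0,0,0,0,0]],
])

```text
time: 4.9
position: [0.5315, -0.0343, 0.1564]
tool_rot: [0.998, 0.062, -0.008, 0.0]
ft_force: [-16.1, -6.2, 12.5]
grip_width: 0.0005
grip_force: 8.0
```

Request:
drive_tool([
  [[-10,0,0,0,0,0],[-15,0,0,0,0,0],[0,0,-32,0,0,0],[0,0,-32,0,0,0],[0,0,-32,0,0,0],[20,-25,0,0,0,0],[20,-25,0,0,0,0],[0,0,0,0,0,0]],
])

```text
time: 5.57
position: [0.5508, 0.0212, 0.254]
tool_rot: [0.998, 0.062, 0.004, -0.001]
ft_force: [0.4, 0.1, 0.0]
grip_width: 0.0007
grip_force: 0.0
```

```bash
sleep 0; python3 - <<'E'
from rig import sensors, eyes
import cv2, numpy as np
o=sensors.get_obs(); c=eyes.camera("wrist"); cv2.imwrite("pics/w2.png",c["img"][:,:,::-1])
np.savez("w2.npz",p=o["position"],q=o["tool_rot"],H=c["hand_eye"],f=[c["fov_y"],c["cx"],c["cy"]])
from h import *; print(loc(o["position"]),R.from_quat(o["tool_rot"]).as_euler('ZYX'), o["ft_force"])
E
```

```text
[-54.91509029  48.98715526 254.04694507] [ 0.12413138 -0.00869231 -3.14063917] [0.43422218 0.05913268 0.00659585]
```

View pics/w2.png

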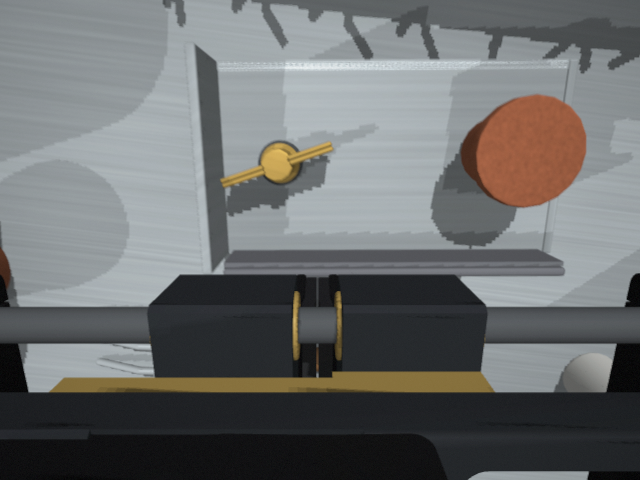

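The wrist view shows the bin shut, the hub at (280,162) and the wing tips at (222,183) and (332,146). I'll cast the brass mask onto the wing plane.

```bash
cat >> h.py <<'E'
def wings(fn,npz):
    wset(npz); im=cv2.imread(fn); h=cv2.cvtColor(im,cv2.COLOR_BGR2HSV)
    m=cv2.inRange(h,(12,120,90),(32,255,255)); m[270:]=0
    n,l,s,c=cv2.connectedComponentsWithStats(m); k=1+np.argmax(s[1:,4]); v,u=np.nonzero(l==k)
    P=np.array([loc(plane("wrist",a,b,.157)) for a,b in zip(u,v)])[:,:2]; return P,(u,v)
E
python3 - <<'E'
from h import *
P,(u,v)=wings("pics/w2.png","w2.npz"); print(len(P))
m=P.mean(0); w=np.linalg.svd(P-m,full_matrices=False)[2][0]; t=(P-m)@w
print("mean",m,"dir",np.degrees(np.arctan2(w[1],w[0])),"ext",t.min(),t.max(), "mid",m+w*(t.min()+t.max())/2)
for a,b in((222,183),(332,146),(280,162)): print(loc(plane("wrist",a,b,.157)))
print("cheek",loc(plane("wrist",215,270,.17)),loc(plane("wrist",193,45,.17)),"rim",loc(plane("wrist",400,272,.16)))
E
```

```text
1818
mean [ 0.71870378 74.80083451] dir -71.03929161345962 ext -36.467775589906715 33.67681220037547 mid [ 0.26528432 76.12059962]
[-10.97679879 109.21905277 157.        ]
[ 10.95334228  42.32103946 157.        ]
[  1.59630159  73.53225131 157.        ]
cheek [-62.43866195 113.44338292 170.        ] [ 63.09347783 117.05236869 170.        ] rim [-67.02322779  -1.65156556 160.        ]
```

Request:
drive_tool([
  [[20,-1.5,0,0,0,0],[20,-1.5,0,0,0,0],[20,-1.5,0,0,0,0],[20,-1,0,0,0,0],[0,0,0,0,0,-0.11],[0,0,0,0,0,-0.11],[0,0,0,0,0,-0.11],[0,0,20,0,0,0]],
])

```text
time: 6.28
position: [0.6283, 0.032, 0.2355]
tool_rot: [0.974, 0.226, 0.004, 0.001]
ft_force: [1.0, -0.2, 0.8]
grip_width: 0.0005
grip_force: 0.0
```

```bash
cat > st.py <<'E'
from rig import sensors
from h import *
o=sensors.get_obs(); A=R.from_quat(o["tool_rot"]); p=loc(o["position"]); tx=HY.inv().apply(A.apply([1,0,0])); psi=np.arctan2(tx[1],tx[0])
r=A.inv().apply(HY.apply(np.array([.3,74.5,157])-p))
print("t",o["time"],"loc",p.round(1),"psi deg",np.degrees(psi).round(1),"tcp from axis in tool (x,y)",(-r[:2]).round(1),"tip z",p[2]-22,"F",o["ft_force"].round(1),"q6",o["q"][5].round(2))
E
python3 st.py
```

```text
t 6.2833 loc [ 23.4  50.1 235.5] psi deg 18.9 tcp from axis in tool (x,y) [14.5 30.9] tip z 213.50944438761263 F [ 1.  -0.2  0.8] q6 0.99
```

Request:
drive_tool([
  [[4,-4,0,0,0,0],[0,0,24,0,0,0],[0,0,24,0,0,0],[0,0,24,0,0,0],[0,0,0,0,0,0]],
])

```text
time: 6.7
position: [0.6248, 0.0385, 0.156]
tool_rot: [0.975, 0.224, -0.004, -0.001]
ft_force: [-0.2, 0.5, -0.6]
grip_width: 0.0006
grip_force: 0.0
```

```bash
python3 st.py
```

```text
t 6.7 loc [ 20.7  56.9 156. ] psi deg 18.7 tcp from axis in tool (x,y) [13.7 23.2] tip z 134.02580162877527 F [-0.2  0.5 -0.6] q6 1.0
```

Request:
drive_tool([
  [[0,3.5,-6,0,0,0],[0,0,0,0,0,0],[-2.8,1.1,0,0,0,0.1],[-2.8,1.1,0,0,0,0.1],[-2.8,1.1,0,0,0,0.1]],
])

```text
time: 7.12
position: [0.6245, 0.0286, 0.1694]
tool_rot: [0.997, 0.073, 0.003, 0.001]
ft_force: [2.3, -0.8, -0.8]
grip_width: 0.0008
grip_force: 0.7
```

```bash
python3 st.py
```

```text
t 7.1167 loc [ 19.1  47.2 169.4] psi deg 1.3 tcp from axis in tool (x,y) [18.3 27.7] tip z 147.44578318053644 F [ 2.3 -0.8 -0.8] q6 1.29
```

Request:
drive_tool([
  [[-2.8,1.1,3,0,0,0.1],[-2.8,1.1,2,0,0,0.1],[-2.8,1.1,0,0,0,0.1],[-2.8,1.1,0,0,0,0.1],[0,0,0,0,0,0],[0,0,0,0,0,0]],
])

```text
time: 7.62
position: [0.6127, 0.0244, 0.1638]
tool_rot: [0.992, -0.123, 0.002, 0.0]
ft_force: [1.1, -0.5, 0.3]
grip_width: 0.0005
grip_force: 0.5
```

```bash
python3 st.py; python3 - <<'E'
from rig import eyes
import cv2
c=eyes.camera("scene"); cv2.imwrite("pics/s2.png",cv2.resize(c["img"][195:335,270:430,::-1],None,fx=4,fy=4,interpolation=cv2.INTER_CUBIC))
E
```

```text
t 7.6167 loc [  6.8  44.5 163.8] psi deg -21.2 tcp from axis in tool (x,y) [17.  25.6] tip z 141.84599154281608 F [ 1.1 -0.5  0.3] q6 1.67
```

View pics/s2.png

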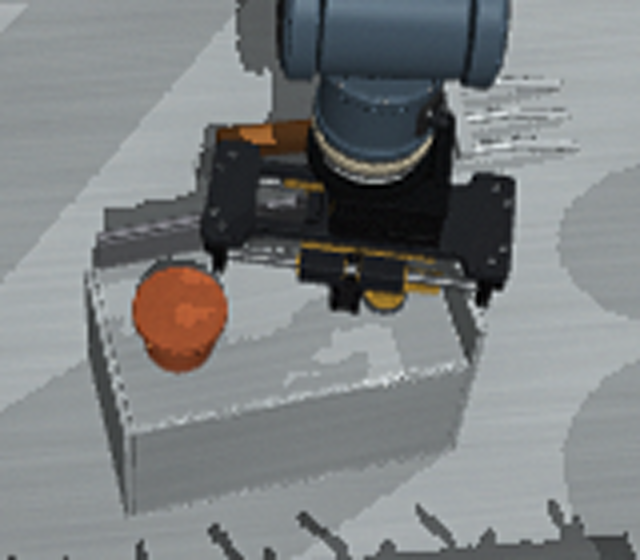

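Request:
drive_tool([
  [[-4,1,0,0,0,0],[-2.8,1.3,0,0,0,0.1],[-2.8,1.3,0,0,0,0.1],[-2.8,1.3,0,0,0,0.1],[-2.8,1.3,0,0,0,0.1],[-2.8,1.3,0,0,0,0.1],[0,0,0,0,0,0],[0,0,0,0,0,0]],
])

```text
time: 8.33
position: [0.592, 0.0251, 0.1619]
tool_rot: [0.931, -0.364, 0.0, -0.0]
ft_force: [1.2, -1.0, 0.9]
grip_width: 0.0009
grip_force: 0.7
```

```bash
python3 st.py
```

```text
t 8.3333 loc [-13.6  47.7 161.9] psi deg -49.8 tcp from axis in tool (x,y) [11.5 27.9] tip z 139.94894309394073 F [ 1.2 -1.   0.9] q6 2.17
```

Request:
drive_tool([
  [[-2.8,1.2,0,0,0,0.1],[-2.8,1.2,0,0,0,0.1],[-2.8,1.2,0,0,0,0.1],[-2.8,1.2,0,0,0,0.1],[-2.7,1.4,0,0,0,0],[-2.6,1.4,0,0,0,0],[0,0,0,0,0,0],[0,0,0,0,0,0]],
])

```text
time: 9.0
position: [0.5755, 0.0347, 0.1614]
tool_rot: [0.84, -0.542, -0.001, 0.0]
ft_force: [0.1, -1.1, 0.4]
grip_width: 0.0006
grip_force: 0.3
```

```bash
python3 st.py
```

```text
t 9.0 loc [-28.7  59.3 161.4] psi deg -72.8 tcp from axis in tool (x,y) [ 5.9 32.2] tip z 139.3993563838845 F [ 0.1 -1.1  0.4] q6 2.58
```

Request:
drive_tool([
  [[6,0,0,0,0,0],[8,0,0,0,0,0],[0,0,-30,0,0,0],[0,0,-30,0,0,0],[0,0,-28,0,0,0],[16,-4,0,0,0,-0.12],[0,0,0,0,0,-0.12],[0,0,0,0,0,-0.12]],
])

```text
time: 9.67
position: [0.5931, 0.0075, 0.2503]
tool_rot: [0.924, -0.381, 0.001, -0.0]
ft_force: [-0.8, 0.2, 0.3]
grip_width: 0.0004
grip_force: 0.0
```

Request:
drive_tool([
  [[0,0,0,0,0,-0.12],[0,0,0,0,0,-0.12],[0,0,0,0,0,-0.12],[0,0,0,0,0,-0.12],[0,0,0,0,0,-0.12],[0,0,0,0,0,-0.12],[0,0,0,0,0,-0.12],[0,0,0,0,0,-0.12]],
])

```text
time: 10.33
position: [0.5922, 0.0081, 0.2492]
tool_rot: [0.996, 0.089, -0.001, -0.0]
ft_force: [0.2, -0.5, 0.4]
grip_width: 0.0006
grip_force: 0.0
```

Request:
drive_tool([
  [[0,0,0,0,0,-0.12],[0,0,0,0,0,-0.12],[0,0,0,0,0,-0.12],[0,0,0,0,0,-0.12],[0,0,0,0,0,-0.12],[0,0,0,0,0,-0.12],[0,0,0,0,0,-0.12],[0,0,0,0,0,-0.12]],
])

```text
time: 11.0
position: [0.5922, 0.0081, 0.2493]
tool_rot: [0.842, 0.539, -0.0, -0.0]
ft_force: [0.5, 1.1, 0.2]
grip_width: 0.0005
grip_force: 0.0
```

Request:
drive_tool([
  [[0,0,0,0,0,-0.12],[0,0,0,0,0,-0.12],[0,0,0,0,0,-0.12],[0,0,0,0,0,-0.12],[-12,0,0,0,0,-0.12],[-12,0,0,0,0,0],[0,0,0,0,0,0]],
])

```text
time: 11.58
position: [0.5954, -0.0177, 0.2494]
tool_rot: [0.65, 0.76, -0.0, 0.001]
ft_force: [0.7, 0.6, -0.7]
grip_width: -0.0
grip_force: 0.0
```

```bash
python3 st.py; python3 - <<'E'
from rig import sensors, eyes
import cv2, numpy as np
o=sensors.get_obs(); c=eyes.camera("wrist"); cv2.imwrite("pics/w3.png",c["img"][:,:,::-1])
np.savez("w3.npz",p=o["position"],q=o["tool_rot"],H=c["hand_eye"],f=[c["fov_y"],c["cx"],c["cy"]])
from h import *
P,(u,v)=wings("pics/w3.png","w3.npz"); m=P.mean(0); w=np.linalg.svd(P-m,full_matrices=False)[2][0]; t=(P-m)@w
print(len(P),"mean",m,"dir",np.degrees(np.arctan2(w[1],w[0])),"ext",t.min(),t.max(),u.mean(),v.mean())
E
```

```text
t 11.5833 loc [-15.5   4.9 249.4] psi deg 91.8 tcp from axis in tool (x,y) [-69.2 -18. ] tip z 227.44441866346284 F [ 0.7  0.6 -0.7] q6 -0.37
2856 mean [-140.86280227   82.89928933] dir -99.46115259631098 ext -30.556209502657126 43.96608229577829 102.87640056022408 118.96708683473389
```

View pics/w3.png

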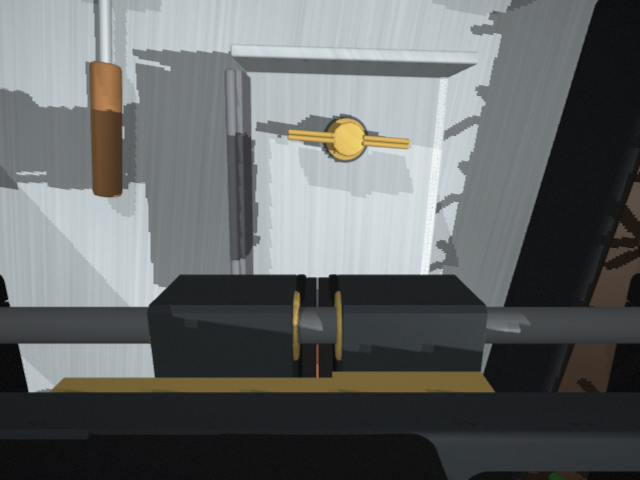

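The wrist view shows wing tips at (288,134) and (411,144), hub (347,138). Wing B points along +x at about -3°, so about 3.09 rad remain. I'll set up the second stroke.

Request:
drive_tool([
  [[28,15.5,0,0,0,0],[28,15.5,0,0,0,0],[28,15.5,0,0,0,0],[0,0,20,0,0,0],[0,0,20,0,0,0],[0,0,0,0,0,0],[0,0,0,0,0,0]],
])

```text
time: 12.22
position: [0.6262, 0.0755, 0.2084]
tool_rot: [0.648, 0.761, -0.001, -0.001]
ft_force: [-1.4, 0.4, 0.3]
grip_width: 0.0007
grip_force: 0.0
```

```bash
python3 st.py; python3 - <<'E'
from h import *
wset("w3.npz")
for a,b in((411,144),(288,134),(347,138)): print(loc(plane("wrist",a,b,.157)))
print(loc(plane("wrist",350,76,.125)),loc(plane("wrist",260,57,.17)))
E
```

```text
t 12.2167 loc [ 26.6  93.5 208.4] psi deg 92.0 tcp from axis in tool (x,y) [18.2 26.8] tip z 186.41978573844446 F [-1.4  0.4  0.3] q6 -0.22
[ 36.89727577  75.17438763 157.        ]
[-34.73641636  78.48773691 157.        ]
[ -0.51705526  77.35007767 157.        ]
[  1.84922923 115.63339208 125.        ] [-48.87896465 116.51026049 170.        ]
```

Request:
drive_tool([
  [[0,0,15,0,0,0],[0,0,15,0,0,0],[0,0,15,0,0,0],[-4,0,0,0,0,0],[0,0,0,0,0,0],[-2.7,1.4,0,0,0,0.1],[-2.7,1.4,0,0,0,0.1],[0,0,0,0,0,0]],
])

```text
time: 12.88
position: [0.6322, 0.0659, 0.1664]
tool_rot: [0.722, 0.692, 0.001, 0.001]
ft_force: [-0.6, 0.6, -0.1]
grip_width: 0.0002
grip_force: 0.2
```

```bash
python3 st.py
```

```text
t 12.8833 loc [ 31.4  83.2 166.4] psi deg 80.4 tcp from axis in tool (x,y) [13.7 29.2] tip z 144.37930344240087 F [-0.6  0.6 -0.1] q6 -0.03
```

Request:
drive_tool([
  [[-2.9,1.1,2,0,0,0.1],[-2.9,1.1,1,0,0,0.1],[-2.9,1.1,0,0,0,0.1],[-2.9,1.1,0,0,0,0.1],[-2.9,1.1,0,0,0,0.1],[-2.9,1.1,0,0,0,0.1],[-2.9,1.1,0,0,0,0.1],[0,0,0,0,0,0]],
])

```text
time: 13.55
position: [0.6332, 0.0443, 0.1634]
tool_rot: [0.915, 0.404, 0.002, 0.001]
ft_force: [0.7, 0.3, 1.0]
grip_width: 0.0
grip_force: 0.3
```

```bash
python3 st.py
```

```text
t 13.55 loc [ 29.7  61.7 163.4] psi deg 40.5 tcp from axis in tool (x,y) [14.1 28.9] tip z 141.39638676006564 F [0.7 0.3 1. ] q6 0.63
```

Request:
drive_tool([
  [[-2.9,1.0,0,0,0,0.1],[-2.9,1.0,0,0,0,0.1],[-2.9,1.0,0,0,0,0.1],[-2.9,1.1,0,0,0,0.1],[-2.9,1.1,0,0,0,0.1],[-2.9,1.1,0,0,0,0.1],[-2.9,1.1,0,0,0,0.1],[0,0,0,0,0,0]],
])

```text
time: 14.22
position: [0.6196, 0.0278, 0.1631]
tool_rot: [0.998, 0.067, 0.002, 0.001]
ft_force: [1.2, -0.7, -0.5]
grip_width: 0.0004
grip_force: 0.8
```

```bash
python3 st.py
```

```text
t 14.2167 loc [ 14.1  47.  163.1] psi deg 0.5 tcp from axis in tool (x,y) [13.6 27.6] tip z 141.1080167410118 F [ 1.2 -0.7 -0.5] q6 1.3
```

Request:
drive_tool([
  [[-2.8,1.2,0,0,0,0.1],[-2.8,1.2,0,0,0,0.1],[-2.8,1.2,0,0,0,0.1],[-2.8,1.2,0,0,0,0.1],[-2.8,1.2,0,0,0,0.1],[-2.8,1.2,0,0,0,0.1],[-2.8,1.2,0,0,0,0.1],[0,0,0,0,0,0]],
])

```text
time: 14.88
position: [0.5987, 0.0233, 0.1628]
tool_rot: [0.96, -0.279, 0.002, 0.0]
ft_force: [0.8, -1.3, 1.6]
grip_width: 0.0008
grip_force: 0.9
```

```bash
python3 st.py
```

```text
t 14.8833 loc [ -7.1  45.2 162.8] psi deg -39.5 tcp from axis in tool (x,y) [12.9 27.3] tip z 140.82728875478156 F [ 0.8 -1.3  1.6] q6 1.99
```

Request:
drive_tool([
  [[-2.8,1.2,0,0,0,0.1],[-2.8,1.2,0,0,0,0.1],[-2.8,1.2,0,0,0,0.1],[-2.8,1.2,0,0,0,0.1],[-2.8,1.2,0,0,0,0.1],[-2.2,1,0,0,0,0.07],[0,0,0,0,0,0],[0,0,0,0,0,0]],
])

```text
time: 15.55
position: [0.5823, 0.0304, 0.1621]
tool_rot: [0.844, -0.536, 0.001, -0.0]
ft_force: [1.0, -0.4, 1.1]
grip_width: 0.0002
grip_force: 0.7
```

```bash
python3 st.py
```

```text
t 15.55 loc [-22.5  54.3 162.1] psi deg -72.0 tcp from axis in tool (x,y) [12.2 28. ] tip z 140.08996410552967 F [ 1.  -0.4  1.1] q6 2.56
```

Request:
drive_tool([
  [[-2,0.8,0,0,0,0],[-1.5,0.6,0,0,0,0],[-1,0.4,0,0,0,0],[0,0,0,0,0,0],[0,0,0,0,0,0]],
])

```text
time: 15.97
position: [0.5781, 0.0339, 0.1615]
tool_rot: [0.843, -0.539, -0.0, 0.0]
ft_force: [0.8, -1.9, 0.8]
grip_width: 0.0005
grip_force: 0.8
```

```bash
python3 st.py
```

```text
t 15.9667 loc [-26.3  58.2 161.5] psi deg -72.3 tcp from axis in tool (x,y) [ 7.4 30.3] tip z 139.47128025325324 F [ 0.8 -1.9  0.8] q6 2.57
```

Request:
drive_tool([
  [[-1,0.3,0,0,0,0],[-1,0.3,0,0,0,0],[0,0,0,0,0,0],[0,0,0,0,0,0]],
])

```text
time: 16.3
position: [0.578, 0.0342, 0.1616]
tool_rot: [0.843, -0.539, 0.002, 0.0]
ft_force: [2.9, -5.7, -1.9]
grip_width: 0.0003
grip_force: 2.7
```

```bash
python3 st.py
```

```text
t 16.3 loc [-26.4  58.5 161.6] psi deg -72.3 tcp from axis in tool (x,y) [ 7.1 30.2] tip z 139.61571063318442 F [ 2.9 -5.7 -1.9] q6 2.58
```

Request:
drive_tool([
  [[-1,0,0,0,0,0],[-1,0,0,0,0,0],[0,0,0,0,0,0],[0,0,0,0,0,0]],
])

```text
time: 16.63
position: [0.5779, 0.0345, 0.1617]
tool_rot: [0.843, -0.538, 0.003, 0.001]
ft_force: [4.9, -9.1, -2.1]
grip_width: 0.0004
grip_force: 4.8
```

```bash
python3 st.py
```

```text
t 16.6333 loc [-26.4  58.9 161.7] psi deg -72.3 tcp from axis in tool (x,y) [ 6.8 30.2] tip z 139.6779407380476 F [ 4.9 -9.1 -2.1] q6 2.58
```

Request:
drive_tool([
  [[8,0,0,0,0,0],[10,0,0,0,0,0],[0,0,-30,0,0,0],[0,0,-30,0,0,0],[0,0,-30,0,0,0],[-30,-5,0,0,0,0],[-30,-5,0,0,0,0],[-30,-5,0,0,0,0]],
])

```text
time: 17.3
position: [0.5586, 0.1095, 0.252]
tool_rot: [0.842, -0.54, -0.001, -0.0]
ft_force: [0.2, 0.3, -0.1]
grip_width: 0.0006
grip_force: 0.0
```

Request:
drive_tool([
  [[0,0,0,0,0,0],[0,0,0,0,0,0]],
])

```text
time: 17.47
position: [0.5581, 0.1103, 0.2512]
tool_rot: [0.843, -0.538, -0.001, 0.0]
ft_force: [0.3, -0.4, 0.8]
grip_width: 0.0004
grip_force: 0.0
```

```bash
python3 st.py; python3 - <<'E'
from rig import sensors, eyes
import cv2, numpy as np
o=sensors.get_obs(); c=eyes.camera("wrist"); cv2.imwrite("pics/w4.png",c["img"][:,:,::-1])
np.savez("w4.npz",p=o["position"],q=o["tool_rot"],H=c["hand_eye"],f=[c["fov_y"],c["cx"],c["cy"]])
c=eyes.camera("scene"); cv2.imwrite("pics/s4.png",c["img"][:,:,::-1])
E
```

```text
t 17.4667 loc [-36.7 136.6 251.2] psi deg -72.2 tcp from axis in tool (x,y) [-70.5  16.4] tip z 229.24626909428926 F [ 0.3 -0.4  0.8] q6 2.7
```

View pics/w4.png

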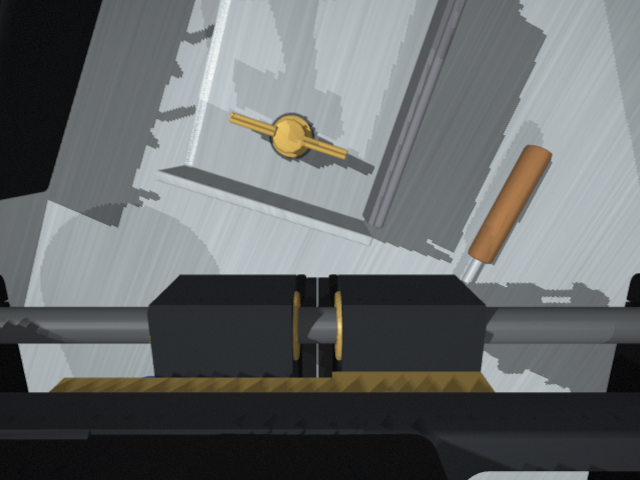

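The bar from (231,117) to (346,154) is parallel to the cheek from (158,172) to (370,242), 17.8° against 18.3°. I'll check both end states in numbers.

```bash
python3 - <<'E'
from h import *
wset("w4.npz")
a,b=[loc(plane("wrist",*p,.157)) for p in((231,117),(346,154))]; print(a,b,np.degrees(np.arctan2(*(a-b)[1::-1])))
print("cheek", *[loc(plane("wrist",*p,.17)) for p in((158,172),(370,242))])
print("rim outer",loc(plane("wrist",378,228,.16)),loc(plane("wrist",464,3,.16)))
for f in("pics/w4.png","pics/w2.png","pics/w3.png"):
    im=cv2.imread(f); h=cv2.cvtColor(im,cv2.COLOR_BGR2HSV); m=cv2.inRange(h,(18,120,90),(32,255,255)); m[270:]=0
    n,l,s,c=cv2.connectedComponentsWithStats(m); k=1+np.argmax(s[1:,4]); v,u=np.nonzero(l==k); wset("w"+f[6]+".npz")
    P=np.array([loc(plane("wrist",x,y,.157)) for x,y in zip(u,v)])[:,:2]; d=P-P.mean(0); w=np.linalg.svd(d,full_matrices=False)[2][0]; print(f,len(P),P.mean(0),np.degrees(np.arctan2(w[1],w[0])))
E
```

```text
[ 35.03416704  76.4453757  157.        ] [-34.82946332  75.82310859 157.        ] 0.5103132533725996
cheek [ 63.90981821 117.5209815  170.        ] [-63.76074721 119.34937701 170.        ]
rim outer [-67.58982688 111.61155292 160.        ] [-68.80412533 -17.50708862 160.        ]
pics/w4.png 2048 [-0.1774255  76.04477379] -179.7548454031427
pics/w2.png 1818 [ 0.71870378 74.80083451] -71.03929161345962
pics/w3.png 2076 [-0.67932208 76.93640777] -2.6755938301624407
```

View pics/s4.png

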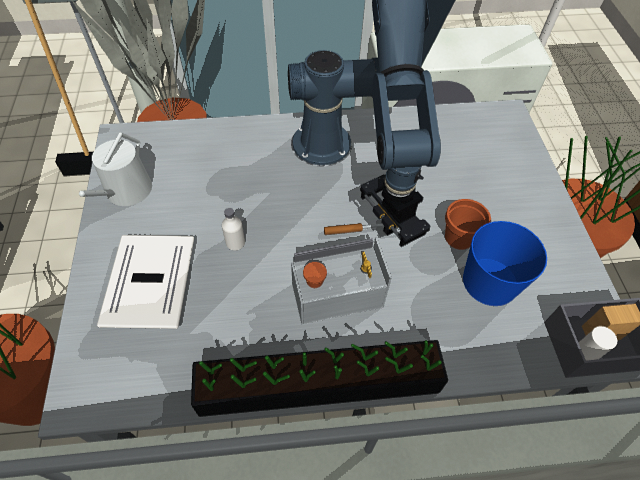

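The scene view shows the bin shut, the bar along the housing's x at (367,264), and the pots, pail, bottle and stool where they were. The gripper is clear, so I'm handing in.

```bash
python3 -c "
from rig import ticket; print(ticket.hand_in())"
```

```text
the job is handed in; nothing more can be done
None
```

I pushed the bin fully shut, then turned the wing screw clockwise in two strokes to its hard stop; the last picture has the bar within about 1° of home, and I handed in at about 17.5 s with the robot touching nothing.

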